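# Engage the splined pre-charge key and hold it down

### The arm

A 6-joint arm with a two-finger parallel gripper is mounted at the origin on the work surface. World frame = base frame: x ahead of the robot, y to its left, z up, the work surface at z = 0. Lengths are in m, angles in rad, forces in N, time in s.
With the tool pointing down it reaches from about 0.35 to 0.975 m from the base axis. Payload 4.9 kg.
Tool frame: the origin (TCP) lies on the centre line of the jaws, within the pads' length; the fingertips stand 8 mm ahead of it and the grasp point (between the pads) lies 11 mm behind it; z points along the fingers, y is the direction in which the jaws open and shut (so a half turn about z gives the same grasp; the last joint's range is limited). The gripper opens to 85 mm and grips with 20 to 120 N. Pads are 22 mm wide; open, the fingers measure 114 mm over their backs; the gripper's body (76 mm by 85 mm) begins 54 mm behind the grasp point. The pads swing forward as they close: fully open they stand 13 mm farther back than shut.
Start: joints at [1.018, 0.053, 1.613, -0, 1.476, -0.119], TCP at [0.263, 0.567, 0.239] pointing down, gripper open.
Joint ranges: [-3.01, 3.01], [-1.01, 2.22], [0.06, 2.58], [-1.02, 4.17], [0.09, 2.62], [-3.14, 3.14]. Speed limits (rad/s): [2.57, 2.57, 3.14, 3.14, 3.14, 3.14].

### API

Orientations are given as a rotation vector (axis times angle).
In Python, from station import get_obs, get_image, calibration, finish_job gives the robot as it stands. The module is installed in compiled form; this text tells all that it offers.
- The arm moves only by the shell command python3 -m jog 'ROWS' [FORCE]. ROWS is JSON, a list of rows, each a list of 7 numbers: the shift along the tool's x, y, z in cm, then the turn, a rotation vector about the tool's x, y, z in rad, then the closure in counts, from 0 (fully open) to 255 (shut). In form: [[dx, dy, dz, ax, ay, az, jaw], ...]. A call has 1 to 8 rows; each row is the pose to reach, as a shift and turn from the pose measured when the call began, along the tool's axes at that moment; what a row does not reach only later rows make up. A row lasts 1/12 s, in which the tool goes at most 41.7 mm and 7.16 degrees, less where a joint would pass 70% of its speed; a pose out of reach is approached as far as the arm can. A call with a gripper value outside its range is refused whole. The fingers move at their own pace and stop on an object; FORCE is the grip in N (left out, the last holds). Time passes only in rows, so rows that repeat a pose let the fingers close. It gives the time, the measured TCP pose, the force and the opening at its end, in the units of the state.
- get_obs(): the state, without advancing time (a new reading comes with each control period).
- get_image(name): name is "side" or "top"; returns the picture (420x560x3 uint8, red, green, blue); there is no depth.
- calibration(name): a dict with "vfov" (degrees; the focal length in pixels is half the picture's height over the tangent of half this angle, whatever the lens; pixels are square), "cx", "cy" (the principal point, pixels), "R" (3x3) and "t" (3): a world point X has camera coordinates R X + t. Camera axes: x right, y down, z forward; pixel columns grow to the right and rows downward; lengths in m; the calibration is good to about 2 mm. A picture is of the moment at which its call begins. calibration takes no time and is no camera call.
- finish_job(): hands the job in, once; it reports no verdict.
The state is a dict: "t": time; "q": joint angles; "dq": joint speeds; "effort": joint torques, N m; "tool_pos": TCP position; "tool_rot": TCP orientation; "contact_force": force on the tool from outside, world axes, zero at the start; "wrist_torque": the same for the moment, N m; "opening": finger opening in m.
Only numpy, scipy, OpenCV 4.12 (cv2) and the standard library are available. Lean on these libraries where they do the work, as an engineer would, in place of code of your own. Each camera call takes 0.05 s, during which the arm holds its last target. There are 200 camera calls.

### The job

Pick up the pry tool and lever open the clear hinged cover of the key-switch housing with its blade (do not touch the cover with the gripper), until the cover stands up open by itself, then lay the tool back down on the bench. Take the splined key out of its stand, turn it until its four splines mesh with the cross-shaped socket, push it fully home against the spring until its collar meets the socket, and finish while still holding it pressed down there. Leave everything else on the bench where it is.

Things in the scene. Friction and masses are not known exactly. Their poses are not given: they have to be found in the camera images.
- pry_grip (a point): Pry tool, loose, 80 g, flat on the bench: black box-shaped handle 92 long x 24 wide x 26 mm high, thin flat steel blade from its front end at mid height. Point at mid width and height (13 mm above the bench), 10 mm forward of the handle's middle (handle from 56 mm behind to 36 mm ahead). x along the tool to the blade tip, z up. Grip here across y, 24 mm.
- pry_tip (a point): Middle of the end edge of the pry tool's blade, 106 mm ahead of pry_grip along x, same height. Blade 16 mm wide, 3 mm thick (1.5 mm above and below this point), 60 mm of it free ahead of the handle. Axes as pry_grip.
- cover_hinge (a point): Middle of the cover's hinge line, on the far top rim of the key-switch housing, 60 mm above the bench. Housing: grey plastic open-topped case fixed to the bench, 80 (x) x 100 (y) x 60 mm high, middle 42 mm from here along -x. Axes are the housing's and do not turn with the cover: x from the free lip to the hinge, y the hinge line, z up.
- cover_lip (a point): Middle of the lower front edge of the cover's lip, moving with it. Cover: clear plastic plate with black border, 92 x 104 x 4 mm, 40 g; shut, its underside lies on the rim 60 mm above the bench. The lip is 94 mm from the hinge line and overhangs the housing's front wall by 12 mm over its whole width: put the blade under it from the front and lift.
- cover (a joint): Opening angle of the cover, rad: 0 flat shut, grows as the lip is lifted, stop at 1.9 (leaning back past upright). The hinge has friction (0.03 N m): the cover stays at any angle where it is left.
- key_grip (a point): Splined key, loose, 90 g, upright in its stand. Point: middle of its flat black handle, 44 mm along x, 12 mm thick along y, 44 mm high (22 mm below to 22 above). Grip here or slightly higher, across y. Under the handle a round steel collar, 38 mm across, 5 mm thick (22 to 27 mm below this point), then the stem. z up along the stem; the four splines point along +-x and +-y.
- key_tip (a point): Centre of the lower end of the key's stem, 51 mm below key_grip, axes the same. Stem: cross of four splines, 26 mm across, each 6 mm thick, 24 mm long below the collar; the last 4 mm slimmer (22 mm across, 4 mm thick). It stands in a fixed black tube 34 mm high, 52 mm across, bore 31 mm; the collar rests on its top: lift 26 mm or more to free it.
- socket (a point): Centre of the mouth of the socket in the housing, 56 mm above the bench (4 mm below the case rim), on top of a square steel block 44 x 44 mm with a bright face. The slot is a dark cross 29 mm across, arms 8.5 mm wide along this point's +-x and +-y; z up. Turned at random against the housing; any of the key's four quarter turns fits.
- plunger (a joint): Travel of the dark steel spring plunger in the socket, m: 0 up, its top 16 mm below the mouth; 0.008 when the key's collar meets the block; stop 0.010. The spring pushes up with 1.4 N plus 0.7 N per mm, about 7 N with the key home, and lifts the key again when not held.

How it is judged:
On the way, in this order (a step that is already met when the one before it is completed fails the run):
1. the cover is being lifted by the pry tool (value of joint cover above 0.35 rad and contact force between pry and cover above 0.02 N), for 0.02 s.
2. the cover stands open (value of joint cover above 1.3 rad), for 0.1 s.
3. the pry tool lies on the bench, let go (value of joint cover above 1.2 rad and height (world z) of pry_grip below 0.03 m and contact force between the fingers and pry below 0.05 N), for 0.2 s.
4. the key is meshed and pushed home (z of key_tip in the frame of socket below -0.022 m and horizontal distance between key_tip and socket below 0.004 m), for 0.2 s.
At the end, for the whole second after the job is handed in: Key upright (0.12 rad) and meshed in the socket, stem end over 22 mm below the mouth (within 2 mm of home), 4 mm of the axis; plunger held down over 6 mm by the gripper, touching the key over 1 N; cover open over 1.2 rad; pry tool let go, at rest on the bench (all of step 3 and all of step 4 and angle between key_tip's own z axis and vertical below 0.12 rad and value of joint plunger above 0.006 m and contact force between the fingers and key above 1 N and linear speed of pry below 0.03 m/s); the arm keeps its last pose, push and grip.
It fails at once if the gripper or arm touches the cover before it stands open (value of joint cover below 1.2 rad and contact force between any of the fingers, the arm and cover above 0.5 N).
It fails at once if the key is used on the closed cover (value of joint cover below 1.2 rad and contact force between key and cover above 0.5 N).
It fails at once if a bystander is pushed away (over 30 mm) (distance of any of busbars, tape, driver, spanner, jar, meter from where it was at the start of the episode above 0.03 m).
It also fails if it takes over 72 s, if anything falls off the work surface, if the arm or the gripper's body presses on something with over 40 N, if the wrist force passes 120 N, or if a joint passes its speed limit or range.

## Working session

There is one attempt and no reset: what is moved stays moved. The work goes in short steps, Python scripts to look and compute and a shell command to move; the robot and the scene stay as the last step left them, time stands still between calls to the robot, and variables do not carry over. Pictures are saved under pics/ and viewed, about 8 in all and at most 12, crops included, and the job is handed in when it is done.

```bash
mkdir -p pics
python3 - <<'E'
from station import *
import cv2
for n in("side","top"):
    im=get_image(n); cv2.imwrite(f"pics/{n}0.png",im[:,:,::-1]); c=calibration(n); print(n,c)
o=get_obs();print(o["t"],o["tool_pos"],o["tool_rot"],o["opening"])
E
```

```text
side {'vfov': 53.187743933930484, 'cx': 275.0319999145413, 'cy': 204.36106823930433, 'R': array([[ 0.98153534, -0.19126483, -0.0024781 ],
       [-0.10816572, -0.54430806, -0.83188275],
       [ 0.15776106,  0.81679036, -0.5549459 ]]), 't': array([-0.57248573,  0.12469455,  0.74612168])}
top {'vfov': 44.87945030942717, 'cx': 277.2806030467787, 'cy': 208.1951751408052, 'R': array([[ 0.01895534, -0.99976178,  0.01082066],
       [-0.99539956, -0.01988703, -0.09372413],
       [ 0.09391699, -0.00899431, -0.9955394 ]]), 't': array([0.003293  , 0.56742597, 1.05730502])}
0.1 [0.26241922 0.56662613 0.23817976] [-6.76055103e-01 -3.06732147e+00  2.75704954e-03] 0.08530655866706605
```

View pics/top0.png

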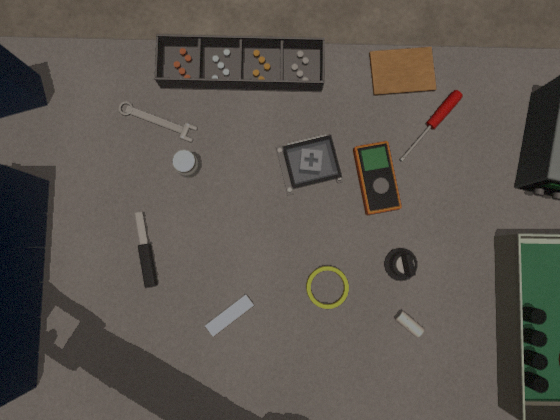

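View pics/side0.png

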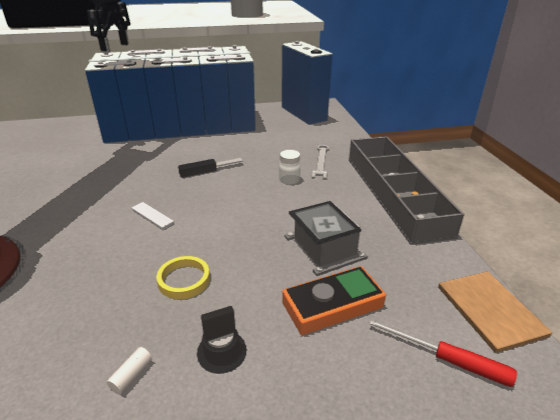

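Run:
```python
import cv2,numpy as np
a=cv2.imread("pics/top0.png")[120:205,262:362];b=cv2.imread("pics/side0.png")[195:280,275:375]
a,b=[cv2.convertScaleAbs(cv2.resize(i,(400*1,340),interpolation=cv2.INTER_CUBIC),alpha=1.8) for i in(a,b)]
c=cv2.imread("pics/top0.png");d=cv2.imread("pics/top0.png")
c=c[200:300,95:195];d=d[239:289,376:426]
c,d=[cv2.convertScaleAbs(cv2.resize(i,(400 if k==0 else 250,250),interpolation=cv2.INTER_CUBIC) if k else cv2.resize(i,(250,250)),alpha=1.8) for k,i in enumerate((c,d))]
e=np.zeros((250,300,3),np.uint8)
cv2.imwrite("pics/crop1.png",np.vstack([np.hstack([a,b]),np.hstack([c,d,e])]))
```

```text
(no output)
```

View pics/crop1.png

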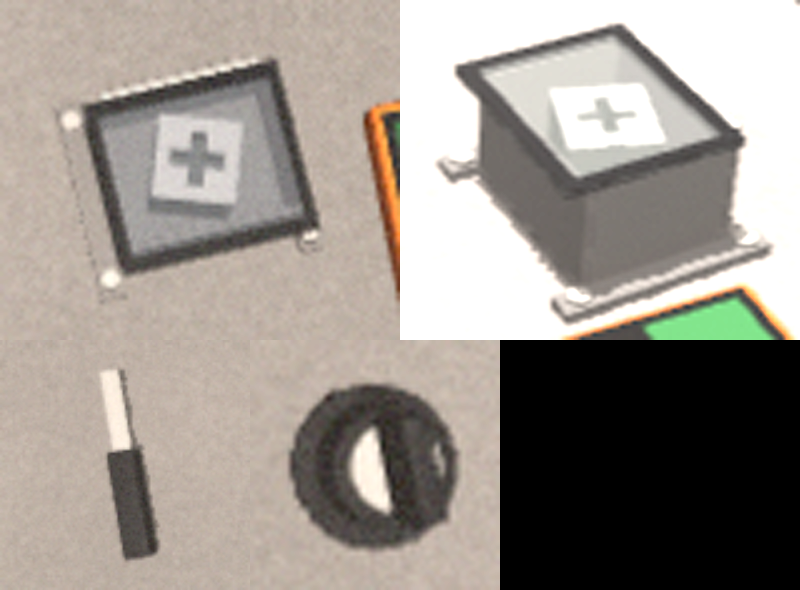

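```bash
cat > h.py <<'E'
import numpy as np,cv2
from station import *
from scipy.spatial.transform import Rotation as Ro
def ray(n,p,z):
    c=calibration(n);f=210/np.tan(np.radians(c["vfov"]/2));p=np.atleast_2d(p).astype(float)
    d=np.c_[(p[:,0]-c["cx"])/f,(p[:,1]-c["cy"])/f,np.ones(len(p))]@c["R"]
    o=-c["R"].T@c["t"]; return o+d*((z-o[2])/d[:,2])[:,None]
def proj(n,X):
    c=calibration(n);f=210/np.tan(np.radians(c["vfov"]/2));k=np.atleast_2d(X)@c["R"].T+c["t"]
    return np.c_[f*k[:,0]/k[:,2]+c["cx"],f*k[:,1]/k[:,2]+c["cy"]]
def cross(im,box,n="top",z=.056):
    x0,y0,x1,y1=box;g=cv2.cvtColor(im[y0:y1,x0:x1],cv2.COLOR_RGB2GRAY);S=8
    g=cv2.resize(g,None,fx=S,fy=S,interpolation=cv2.INTER_CUBIC)
    t,_=cv2.threshold(g,0,255,cv2.THRESH_OTSU);hi=(g>t).astype(np.uint8)
    cs,_=cv2.findContours(hi,cv2.RETR_EXTERNAL,2);c=max(cs,key=cv2.contourArea)
    m=np.zeros_like(g);cv2.drawContours(m,[c],-1,1,-1)
    dk=((m==1)&(hi==0)).astype(np.uint8);nn,l,st,ce=cv2.connectedComponentsWithStats(dk)
    k=1+np.argmax(st[1:,4]);v,u=np.nonzero(l==k)
    W=ray(n,np.c_[(u+.5)/S-.5+x0,(v+.5)/S-.5+y0],z)
    ce=W.mean(0);q=(W[:,0]-ce[0])+1j*(W[:,1]-ce[1]);a=np.degrees(np.angle((q**4).sum()))/4
    return ce,a,st[k,2:]/S
E
python3 - <<'E'
from h import *
im=cv2.imread("pics/top0.png")[:,:,::-1];sd=cv2.imread("pics/side0.png")[:,:,::-1]
np.set_printoptions(precision=4,suppress=True)
g=cv2.cvtColor(im,cv2.COLOR_RGB2GRAY)
def comp(g,x0,y0,x1,y1,th):
    m=(g[y0:y1,x0:x1]<th).astype(np.uint8);cs,_=cv2.findContours(m,0,2);c=max(cs,key=cv2.contourArea)+[x0,y0];return c[:,0,:]
c=comp(g,125,205,170,295,60)
W=ray("top",c,.026);r=cv2.minAreaRect((W[:,:2]*1000).astype(np.float32));print("pry",r)
print("tip",ray("top",[[138.8,212]],.0145))
C=ray("top",[[284,146.75],[330,135.5],[341.5,175.5],[293.25,187.5]],.064)
print("cover TL TR BR BL",C,[np.linalg.norm(C[i]-C[i-1]) for i in range(4)])
print("side TL.. ",ray("side",[[275+220/4,195+28/4],[275+742/4-100,195+138/4],[275+570/4-100,195+192/4],[275+462/4-100,195+72/4]],.064))
print("cross",cross(im,(296,143,328,178)))
print("cross side",cross(sd,(305,212,345,240),"side"))
c=comp(g,378,240,425,290,60);(u,v),rr=cv2.minEnclosingCircle(c.astype(np.float32));print("stand",u,v,rr,ray("top",[[u,v]],.03))
x=(376+np.array([380,405,420,395])/5-376/5*0-50,) 
K=[[376+(a-250)/5,239+(b-340)/5] for a,b in([383,395],[408,395],[445,500],[400,520])];print(ray("top",K,.083))
gs=cv2.cvtColor(sd,cv2.COLOR_RGB2GRAY)
crop=sd[295:375,185:255];cv2.imwrite("pics/c2.png",cv2.convertScaleAbs(cv2.resize(crop,(560,560*8//7//1-40),interpolation=2),alpha=2.5)[:,:,::-1])
E
```

```text
pry ((442.9779357910156, 285.4143981933594), (92.38381958007812, 29.3465633392334), 12.375862121582031)
tip [[0.5543 0.3115 0.0145]]
cover TL TR BR BL [[ 0.6925  0.0031  0.064 ]
 [ 0.7184 -0.0925  0.064 ]
 [ 0.6345 -0.1172  0.064 ]
 [ 0.6073 -0.0175  0.064 ]] [np.float64(0.08759715376888984), np.float64(0.09908485162485593), np.float64(0.08746398599376963), np.float64(0.10327686464202371)]
side TL..  [[ 0.6935  0.002   0.064 ]
 [ 0.7202 -0.0941  0.064 ]
 [ 0.6347 -0.116   0.064 ]
 [ 0.6093 -0.0197  0.064 ]]
cross (array([ 0.6689, -0.0537,  0.056 ]), np.float64(-4.6330090609626335), array([ 14.   ,  13.75 , 760.375]))Traceback (most recent call last):
  File "<stdin>", line 14, in <module>
  File "h.py", line 18, in cross
    k=1+np.argmax(st[1:,4]);v,u=np.nonzero(l==k)
        ~~~~~~~~~^^^^^^^^^^
    return _wrapfunc(a, 'argmax', axis=axis, out=out, **kwds)
    return bound(*args, **kwds)
ValueError: attempt to get argmax of an empty sequence
```

```bash
cat >> h.py <<'E'
def tgt(x,y,z,psi):
    "rows shift(cm)/turn to reach TCP x,y,z tool down with jaw axis at psi deg (world)"
    o=get_obs();R=Ro.from_rotvec(o["tool_rot"]);a=np.radians(psi)
    T=np.array([[-np.sin(a),np.cos(a),0],[np.cos(a),np.sin(a),0],[0,0,-1.]])
    print(np.round(np.r_[R.inv().apply(np.array([x,y,z])-o["tool_pos"])*100,(R.inv()*Ro.from_matrix(T)).as_rotvec()],3))
E
python3 - <<'E'
from h import *
np.set_printoptions(precision=4,suppress=True)
im=cv2.imread("pics/top0.png")[:,:,::-1];sd=cv2.imread("pics/side0.png")[:,:,::-1]
g=cv2.cvtColor(im,cv2.COLOR_RGB2GRAY)
m=(g[240:290,378:425]<60).astype(np.uint8);cs,_=cv2.findContours(m,0,2);c=max(cs,key=cv2.contourArea)+[378,240]
(u,v),rr=cv2.minEnclosingCircle(c.astype(np.float32));print("stand",u,v,rr,ray("top",[[u,v]],.03))
crop=sd[295:375,185:255];cv2.imwrite("pics/c2.png",cv2.convertScaleAbs(cv2.resize(crop,(490,560),interpolation=2),alpha=2.5)[:,:,::-1])
tgt(.4528,.2876,.10,102.8)
E
```

```text
stand 400.7351989746094 263.4930419921875 16.92201042175293 [[ 0.455  -0.2482  0.03  ]]
[-29.008 -17.288  13.843  -0.002  -0.001  -0.657]
```

View pics/c2.png

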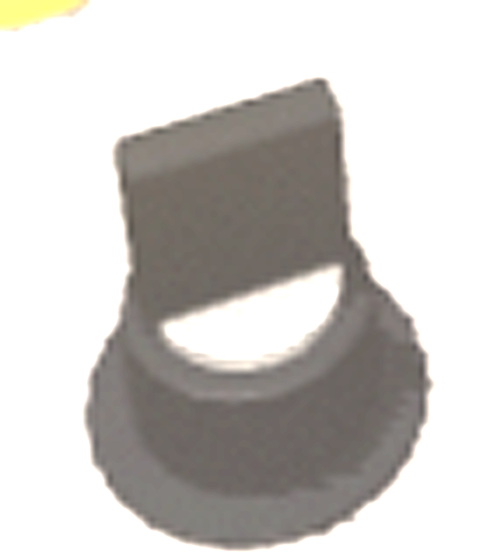

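```bash
python3 -m jog '[[-29,-17.3,12,0,0,-0.657,0],[-29,-17.3,12,0,0,-0.657,0],[-29,-17.3,12,0,0,-0.657,0],[-29,-17.3,12,0,0,-0.657,0],[-29,-17.3,12,0,0,-0.657,0],[-29,-17.3,12,0,0,-0.657,0],[-29,-17.3,12,0,0,-0.657,0],[-29,-17.3,12,0,0,-0.657,0]]' 40
python3 - <<'E'
from h import *
q=np.array([[125,180],[338,118],[322,80],[118,143]])/7+[185,295]
W=ray("side",q,.083);print(W,W.mean(0)); d=W[1]-W[0];e=W[2]-W[3];print(np.degrees(np.arctan2(d[1],d[0])),np.degrees(np.arctan2(e[1],e[0])),np.linalg.norm(d),np.linalg.norm(e))
tgt(.4528,.2876,.011,102.8)
E
```

```text
t: 0.77
tool_pos: [0.4356, 0.3116, 0.1287]
tool_rot: [0.351, -3.121, 0.002]
contact_force: [0.5, 0.4, 0.2]
opening: 0.0854
[[ 0.4349973  -0.26544294  0.083     ]
 [ 0.47595597 -0.25805648  0.083     ]
 [ 0.47395578 -0.24783258  0.083     ]
 [ 0.4341436  -0.25613144  0.083     ]] [ 0.45476316 -0.25686586  0.083     ]
10.222804249437349 11.774710903829684 0.04161937686868645 0.04066793653857682
[-1.1580e+00 -2.7060e+00  1.1775e+01 -1.0000e-03 -1.0000e-03  0.0000e+00]
```

```bash
python3 -m jog '[[-1.2,-2.7,3,0,0,0,0],[-1.2,-2.7,7,0,0,0,0],[-1.2,-2.7,10,0,0,0,0],[-1.2,-2.7,11.7,0,0,0,0],[-1.2,-2.7,11.7,0,0,0,0],[-1.2,-2.7,11.7,0,0,0,150],[-1.2,-2.7,11.7,0,0,0,255],[-1.2,-2.7,11.7,0,0,0,255]]'
python3 -m jog '[[0,0,0,0,0,0,255],[0,0,0,0,0,0,255],[0,0,0,0,0,0,255],[0,0,0,0,0,0,255]]'
```

```text
t: 1.43
tool_pos: [0.4547, 0.2887, 0.014]
tool_rot: [-0.351, 3.119, -0.0]
contact_force: [0.5, 0.2, 0.9]
opening: 0.0517
t: 1.77
tool_pos: [0.4564, 0.2897, 0.0162]
tool_rot: [-0.351, 3.116, 0.002]
contact_force: [-0.3, -0.2, 5.9]
opening: 0.0233
```

```bash
python3 -m jog '[[0,0,-2,0,0,0,255],[0,0,-6,0,0,0,255],[0,0,-8,0,0,0,255],[0,0,-8,0,0,0,255]]'
python3 - <<'E'
from h import *
tgt(.4765,-.107,.10,105.2)
E
```

```text
t: 2.1
tool_pos: [0.4594, 0.2913, 0.1026]
tool_rot: [-0.35, 3.105, 0.007]
contact_force: [0.7, 0.6, 0.3]
opening: 0.0234
[ 7.210e+00 -3.921e+01  3.000e-02  2.000e-03  1.700e-02 -4.100e-02]
```

```bash
python3 -m jog '[[0.7,-3.9,0,0,0.017,-0.041,255],[1.8,-8,0,0,0.017,-0.041,255],[3.6,-16,0,0,0.017,-0.041,255],[5.4,-24,0,0,0.017,-0.041,255],[7.2,-32,0,0,0.017,-0.041,255],[7.2,-39.2,0,0,0.017,-0.041,255],[7.2,-39.2,0,0,0.017,-0.041,255],[7.2,-39.2,0,0,0.017,-0.041,255]]'
python3 -m jog '[[0,0,0,0,0,0,255],[0,0,0,0,0,0,255]]'
python3 - <<'E'
from h import *
a,b=get_image("top"),get_image("side");cv2.imwrite("pics/t1.png",a[:,:,::-1]);cv2.imwrite("pics/s1.png",b[:,:,::-1])
A=cv2.resize(a[100:260,240:400],(400,400),interpolation=2);B=cv2.resize(b[140:300,215:375],(400,400),interpolation=2)
cv2.imwrite("pics/v1.png",cv2.convertScaleAbs(np.hstack([A,B]),alpha=1.6)[:,:,::-1])
tgt(.4765,-.107,.055,105.2)
E
```

```text
t: 2.77
tool_pos: [0.4698, -0.0412, 0.0998]
tool_rot: [0.416, -3.113, -0.004]
contact_force: [2.0, 0.1, -0.7]
opening: 0.0231
t: 2.93
tool_pos: [0.4691, -0.043, 0.0989]
tool_rot: [0.409, -3.113, -0.005]
contact_force: [0.0, 0.6, 0.3]
opening: 0.023
[ 1.015e+00 -6.619e+00  4.359e+00  4.000e-03 -2.000e-03  0.000e+00]
```

View pics/v1.png

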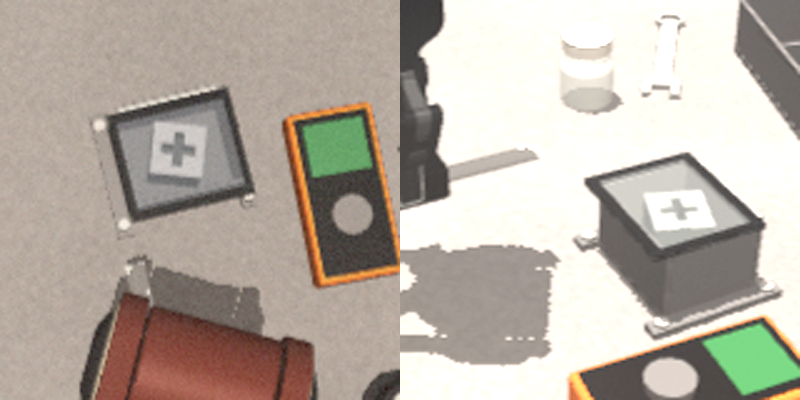

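Run:
```python
from h import *
for z in(.08,.09,.1,.11): print(z,ray("top",[[296,204.3]],z)[0,:2],ray("side",[[270,202]],z)[0,:2])
o=get_obs();print(o["tool_pos"]); R=Ro.from_rotvec(o["tool_rot"]).as_matrix();print(-R[:,0])
print(o["tool_pos"]-.1003*R[:,0])
```

```text
0.08 [ 0.5709132  -0.02299729] [0.57395298 0.00096594]
0.09 [ 0.56988507 -0.02253826] [ 0.57128874 -0.01397587]
0.1 [ 0.56885694 -0.02207924] [ 0.5686245  -0.02891767]
0.11 [ 0.56782881 -0.02162022] [ 0.56596027 -0.04385947]
[ 0.46904486 -0.04061738  0.09884532]
[ 0.96496058  0.2623897  -0.0016517 ]
[ 0.5658304  -0.01429969  0.09867965]
```

```bash
python3 -m jog '[[1,-3.5,2,0,0,0,255],[1,-6.6,4.4,0,0,0,255],[1,-6.6,4.5,0,0,0,255],[1,-6.6,4.5,0,0,0,255],[1,-6.6,4.5,0,0,0,255],[1,-6.6,4.5,0,0,0,255]]'
python3 - <<'E'
from h import *
a,b=get_image("top"),get_image("side");cv2.imwrite("pics/t2.png",a[:,:,::-1]);cv2.imwrite("pics/s2.png",b[:,:,::-1])
A=cv2.resize(a[130:230,260:360],(400,400),interpolation=2);B=cv2.resize(b[175:275,255:355],(400,400),interpolation=2)
cv2.imwrite("pics/v2.png",cv2.convertScaleAbs(np.hstack([A,B]),alpha=1.6)[:,:,::-1])
print(get_obs()["tool_pos"])
tgt(.484,-.105,.053,105.2)
E
```

```text
t: 3.53
tool_pos: [0.4772, -0.1054, 0.0544]
tool_rot: [0.419, -3.113, -0.006]
contact_force: [-0.4, -0.0, 0.4]
opening: 0.0229
[ 0.47732816 -0.10576249  0.05469928]
[-0.664 -0.103  0.17   0.003  0.     0.002]
```

View pics/v2.png

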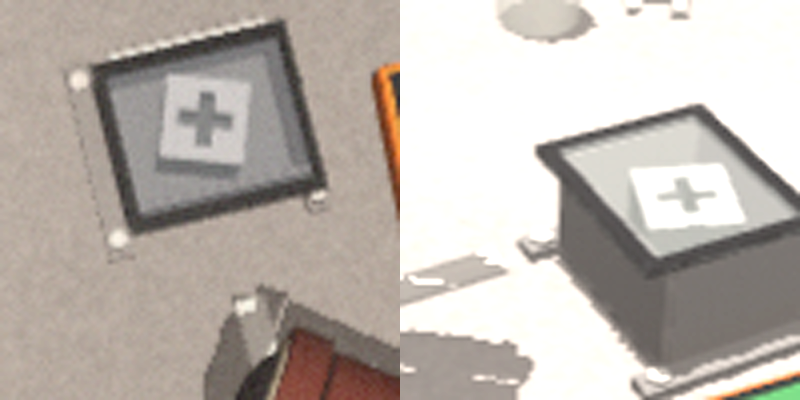

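Run:
```python
from h import *
print(ray("side",[[276.75,239.25],[282,242],[279.5,240.5]],.051)); print(ray("top",[[321,205.5],[325.5,202.5],[331,202.5]],.051))
b=cv2.imread("pics/s2.png");a=cv2.imread("pics/t2.png")
B=cv2.resize(b[225:265,245:300],(660,480)[:2],interpolation=2)
print(proj("top",[[.5798,-.0784,.051],[.5719,-.08,.051]]),proj("side",[[.5798,-.0784,.051]]))
cv2.imwrite("pics/v3.png",np.vstack([cv2.resize(b[225:265,245:305],(600,300),interpolation=2),cv2.resize(a[190:220,300:345],(600,300),interpolation=2)]))
```

```text
[[ 0.57161135 -0.07638157  0.051     ]
 [ 0.57917464 -0.08579427  0.051     ]
 [ 0.57569712 -0.08080558  0.051     ]]
[[ 0.57242516 -0.07654356  0.051     ]
 [ 0.57890788 -0.08587786  0.051     ]
 [ 0.57913895 -0.0973727   0.051     ]]
[[321.92667741 202.00354932]
 [322.65218619 205.78343803]] [[281.49206791 239.38654426]]
```

View pics/v3.png

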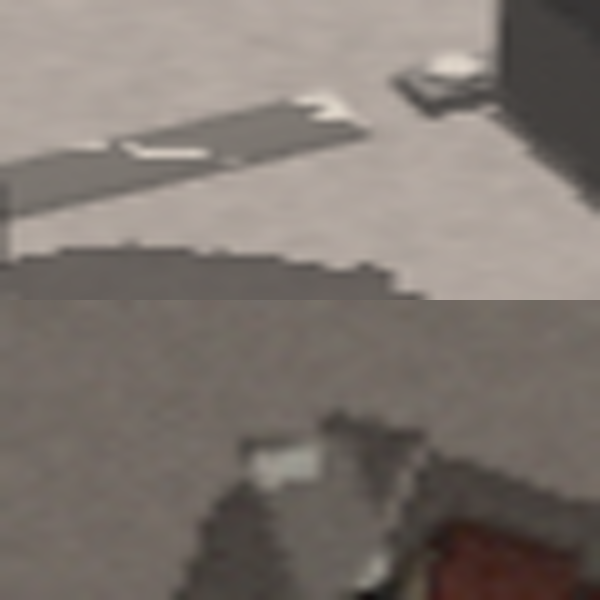

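```bash
python3 -m jog '[[-2,0.1,0,0,0,0,255],[-4,0.1,0,0,0,0,255],[-5.4,0.1,0,0,0,0,255],[-5.4,0.1,0,0,0,0,255],[-5.4,0.1,0,0,0,0,255],[-5.4,0.1,0,0,0,0,255]]'
python3 -m jog '[[0,0,-0.8,0,0,0,255],[-0.1,0,-1.6,0,0,0,255],[-0.4,0,-2.4,0,0,0,255],[-1,0,-3.5,0,0,0,255],[-1.8,0,-4.5,0,0,0,255],[-1.8,0,-4.5,0,0,0,255],[-1.8,0,-4.5,0,0,0,255]]'
python3 - <<'E'
from h import *
a,b=get_image("top"),get_image("side");cv2.imwrite("pics/t4.png",a[:,:,::-1]);cv2.imwrite("pics/s4.png",b[:,:,::-1])
A=cv2.resize(a[110:210,260:360],(400,400),interpolation=2);B=cv2.resize(b[155:255,255:355],(400,400),interpolation=2)
cv2.imwrite("pics/v4.png",cv2.convertScaleAbs(np.hstack([A,B]),alpha=1.6)[:,:,::-1])
print(get_obs()["tool_pos"])
E
```

```text
t: 4.13
tool_pos: [0.5289, -0.0902, 0.055]
tool_rot: [-0.42, 3.113, 0.005]
contact_force: [0.6, -0.3, -1.7]
opening: 0.0229
t: 4.72
tool_pos: [0.548, -0.0857, 0.1018]
tool_rot: [-0.42, 3.11, 0.002]
contact_force: [-0.2, 0.5, -0.8]
opening: 0.0232
[ 0.54632471 -0.08545282  0.09990942]
```

View pics/v4.png

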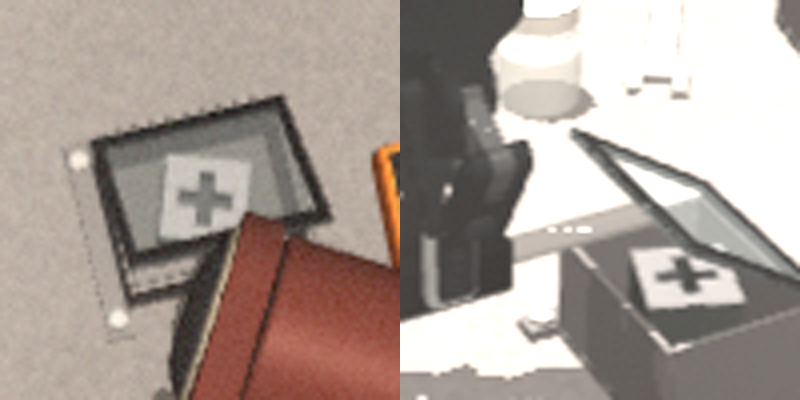

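```bash
python3 -m jog '[[-0.8,0,-0.8,0,0,0,255],[-1.7,0,-1.6,0,0,0,255],[-2.7,0,-2.1,0,0,0,255],[-3.7,0,-2.5,0,0,0,255],[-4.7,0,-2.8,0,0,0,255],[-5.7,0,-2.9,0,0,0,255],[-6.7,0,-2.9,0,0,0,255],[-7.6,0,-2.8,0,0,0,255]]'
python3 -m jog '[[-0.8,0,0.1,0,0,0,255],[-1.3,0,0.1,0,0,0,255],[-1.3,0,0.1,0,0,0,255],[-1.3,0,0.1,0,0,0,255]]'
python3 - <<'E'
from h import *
a,b=get_image("top"),get_image("side");cv2.imwrite("pics/t5.png",a[:,:,::-1]);cv2.imwrite("pics/s5.png",b[:,:,::-1])
A=cv2.resize(a[90:210,250:370],(400,400),interpolation=2);B=cv2.resize(b[135:255,265:385],(400,400),interpolation=2)
cv2.imwrite("pics/v5.png",cv2.convertScaleAbs(np.hstack([A,B]),alpha=1.6)[:,:,::-1])
print(get_obs()["tool_pos"])
tgt(.455,.20,.20,105)
E
```

```text
t: 5.48
tool_pos: [0.6209, -0.0651, 0.1281]
tool_rot: [-0.42, 3.112, 0.004]
contact_force: [-0.5, 0.2, -1.1]
opening: 0.0231
t: 5.82
tool_pos: [0.6315, -0.0621, 0.1257]
tool_rot: [0.419, -3.107, -0.004]
contact_force: [-7.7, -1.5, 1.8]
opening: 0.0231
[ 0.63147599 -0.06214434  0.12575914]
[ 1.0111e+01  2.9980e+01 -7.2590e+00  4.0000e-03 -5.0000e-03  6.0000e-03]
```

View pics/v5.png

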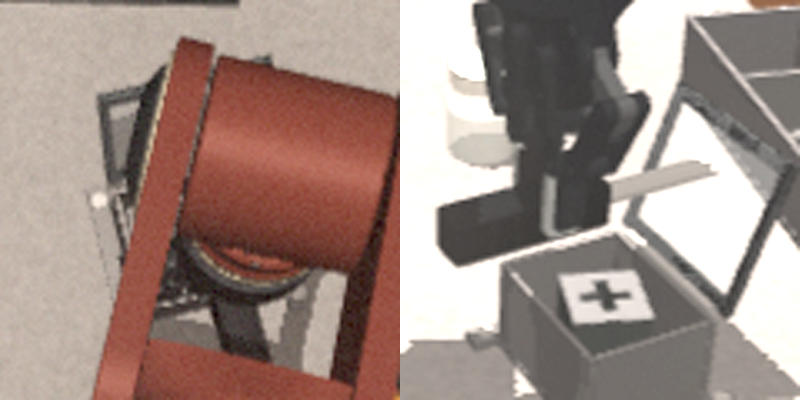

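```bash
python3 -m jog '[[4,0,0,0,0,0,255],[8,0,0,0,0,0,255],[12,3,0,0,0,0,255],[14,7,0,0,0,0,255],[14,11,0,0,0,0,255],[14,15,0,0,0,0,255],[14,19,0,0,0,0,255],[14,23,0,0,0,0,255]]'
python3 - <<'E'
from h import *
tgt(.4564,.2897,.07,102.8)
E
```

```text
t: 6.58
tool_pos: [0.4355, 0.1214, 0.1275]
tool_rot: [0.417, -3.109, -0.005]
contact_force: [0.3, 0.5, -0.7]
opening: 0.0231
[-6.4800e+00  1.5656e+01  5.7810e+00  4.0000e-03 -4.0000e-03  4.4000e-02]
```

```bash
python3 -m jog '[[-1.6,4,1,0,0,0.044,255],[-3.2,8,2,0,0,0.044,255],[-5,12,4,0,0,0.044,255],[-6.5,15.6,5.8,0,0,0.044,255],[-6.5,15.6,5.8,0,0,0.044,255],[-6.5,15.6,5.8,0,0,0.044,255],[-6.5,15.6,5.8,0,0,0.044,255]]'
python3 - <<'E'
from h import *
tgt(.4564,.2897,.018,102.8)
E
```

```text
t: 7.17
tool_pos: [0.4562, 0.2896, 0.069]
tool_rot: [0.351, -3.115, -0.003]
contact_force: [0.3, 0.2, -0.7]
opening: 0.0229
[-5.000e-02 -1.300e-02  5.098e+00  3.000e-03 -6.000e-03  1.000e-03]
```

```bash
python3 -m jog '[[0,0,2.5,0,0,0,255],[0,0,4.5,0,0,0,255],[0,0,5.1,0,0,0,255],[0,0,5.2,0,0,0,255],[0,0,5.2,0,0,0,255]]'
python3 -m jog '[[0,0,0,0,0,0,255],[0,0,0,0,0,0,100],[0,0,0,0,0,0,0],[0,0,0,0,0,0,0],[0,0,0,0,0,0,0],[0,0,0,0,0,0,0]]'
```

```text
t: 7.58
tool_pos: [0.4565, 0.289, 0.0176]
tool_rot: [0.349, -3.116, -0.004]
contact_force: [0.4, -0.4, -1.0]
opening: 0.0231
t: 8.08
tool_pos: [0.4566, 0.289, 0.0179]
tool_rot: [0.35, -3.117, -0.004]
contact_force: [0.6, -1.0, 0.4]
opening: 0.0812
```

```bash
python3 -m jog '[[0,0,-4,0,0,0,0],[0,0,-8,0,0,0,0],[0,0,-12,0,0,0,0],[0,0,-15,0,0,0,0],[0,0,-15,0,0,0,0]]'
python3 - <<'E'
from h import *
np.set_printoptions(precision=4,suppress=True)
a,b=get_image("top"),get_image("side");cv2.imwrite("pics/t6.png",a[:,:,::-1]);cv2.imwrite("pics/s6.png",b[:,:,::-1])
print(cross(a,(294,143,328,180)))
u,v=proj("side",[[.669,-.0537,.056]])[0].astype(int);
try: print(cross(b,(u-22,v-13,u+22,v+13),"side"))
except Exception as e: print(e)
A=cv2.resize(a[90:210,250:370],(400,400),interpolation=2);B=cv2.resize(a[230:300,365:435],(400,400),interpolation=2)
cv2.imwrite("pics/v6.png",cv2.convertScaleAbs(np.hstack([A,B]),alpha=1.9)[:,:,::-1])
g=cv2.cvtColor(a,cv2.COLOR_RGB2GRAY)
m=(g[205:295,125:170]<60).astype(np.uint8);cs,_=cv2.findContours(m,0,2);c=max(cs,key=cv2.contourArea)+[125,205]
print("pry",cv2.minAreaRect((ray("top",c[:,0],.026)[:,:2]*1000).astype(np.float32)))
tgt(.455,-.255,.15,101)
E
```

```text
t: 8.5
tool_pos: [0.4616, 0.2908, 0.1768]
tool_rot: [-0.35, 3.114, 0.011]
contact_force: [2.1, 0.8, 1.6]
opening: 0.0852
(array([ 0.6689, -0.0537,  0.056 ]), np.float64(-4.602834179715542), array([ 14.25 ,  13.875, 762.25 ]))
(array([ 0.6693, -0.0535,  0.056 ]), np.float64(-5.0741546649855875), array([ 15.125,   9.25 , 501.375]))
pry ((445.5411071777344, 296.8128356933594), (96.2256851196289, 71.52680206298828), 2.688955307006836)
[ 12.396 -53.006   1.802   0.004  -0.001   0.032]
```

View pics/v6.png

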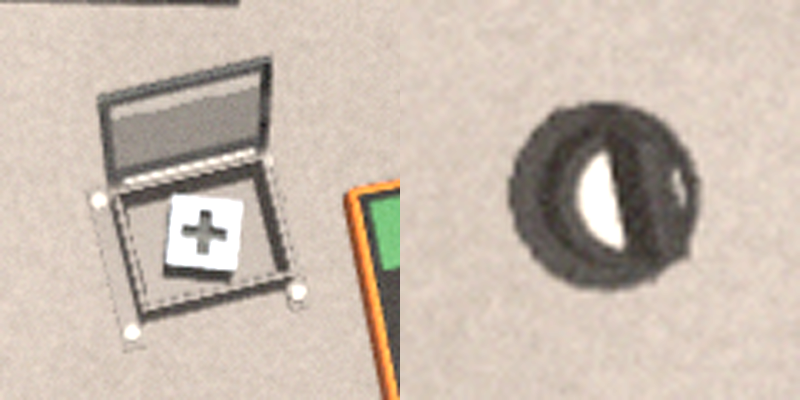

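Run:
```python
from h import *
np.set_printoptions(precision=4,suppress=True)
p=lambda x,y:[365+(x-400)/5.714,230+y/5.714]
print("base z.004",ray("top",[p(603,195)],.004),"z.034",ray("top",[p(603,195)],.034))
for n,X in(("axis .083 at -.257",[.4548,-.2569,.083]),("axis .083 at -.248",[.455,-.248,.083])):
    u=proj("top",[X])[0];print(n,(u-[365,230])*5.714+[400,0])
a=cv2.imread("pics/t6.png");hs=cv2.cvtColor(a,cv2.COLOR_BGR2GRAY)[230:300,365:435]
m=(hs>110)*1; m[:, :]=m
w=np.argwhere(hs[22:48,28:44]>95)+[22,28];print("moon px",w.min(0)[::-1]+[365,230],w.max(0)[::-1]+[365,230])
b=cv2.imread("pics/s6.png");s=cv2.cvtColor(b,cv2.COLOR_BGR2GRAY)[335:352,200:240];
w=np.argwhere(s>90)+[335,200];print("side moon",w.min(0)[::-1],w.max(0)[::-1],len(w))
print(proj("side",[[.455,-.2569,0.034+.005],[.455,-.250,.039]]))
th=np.linspace(0,6.28,60)
for y in(-.257,-.253,-.249):
    for r,z in((.019,.039),(.026,.034)):
        q=proj("side",np.c_[.455+r*np.cos(th),y+r*np.sin(th),0*th+z]);print(y,r,"side bottom row",q[:,1].max(),"cols",q[:,0].min(),q[:,0].max())
        q=proj("top",np.c_[.455+r*np.cos(th),y+r*np.sin(th),0*th+z]);print("  top left col",q[:,0].min(),"rows",q[:,1].min(),q[:,1].max())
```

```text
base z.004 [[ 0.4534 -0.2543  0.004 ]] z.034 [[ 0.4537 -0.2467  0.034 ]]
axis .083 at -.257 [667.1201 194.6795]
axis .083 at -.248 [641.8218 193.6271]
moon px [396 257] [403 272]
side moon [200 335] [239 347] 214
[[220.0625 335.1673]
 [219.6508 331.2613]]
-0.257 0.019 side bottom row 346.5888147051004 cols 206.3535397715047 233.7048973364102
  top left col 396.97024345693575 rows 254.52538911845406 272.7932839802945
-0.257 0.026 side bottom row 353.2935465810909 cols 201.6332350810213 238.89317241836324
  top left col 393.0637650362813 rows 251.1957146332044 276.0772790329959
-0.253 0.019 side bottom row 344.18744627729075 cols 206.18921184691928 233.39029096189037
  top left col 395.06179267692266 rows 254.48898226842718 272.75737416197137
-0.253 0.026 side bottom row 350.8410071127507 cols 201.49562377833863 238.55175515156228
  top left col 391.16393335767094 rows 251.15938749545978 276.04162571355795
-0.249 0.019 side bottom row 341.8132680739454 cols 206.02670160527975 233.0791444915537
  top left col 393.15321274234475 rows 254.4525729591927 272.7214619098857
-0.249 0.026 side bottom row 348.41638437005116 cols 201.35952953920741 238.21407223649055
  top left col 389.2639736973422 rows 251.12305791680438 276.0059699875441
```

```bash
python3 -m jog '[[1,-4,0,0,0,0.032,0],[2,-8,0,0,0,0.032,0],[3,-12,0,0,0,0.032,0],[4,-16,0,0,0,0.032,0],[5,-20,0,0,0,0.032,0],[6,-24,0,0,0,0.032,0],[7,-28,0,0,0,0.032,0],[8,-32,0,0,0,0.032,0]]'
python3 - <<'E'
from h import *
tgt(.4545,-.2555,.15,101)
E
```

```text
t: 9.27
tool_pos: [0.4495, -0.0419, 0.1663]
tool_rot: [0.3, -3.122, -0.008]
contact_force: [1.1, 0.5, 0.6]
opening: 0.0854
[ 3.5750e+00 -2.1072e+01  1.5310e+00  5.0000e-03 -5.0000e-03 -0.0000e+00]
```

```bash
python3 -m jog '[[0.7,-4,0.4,0,0,0,0],[1.4,-8,0.8,0,0,0,0],[2.1,-12,1.2,0,0,0,0],[2.8,-16,1.5,0,0,0,0],[3.6,-21,1.5,0,0,0,0],[3.6,-21.1,1.5,0,0,0,0],[3.6,-21.1,1.5,0,0,0,0],[3.6,-21.1,1.5,0,0,0,0]]'
python3 - <<'E'
from h import *
tgt(.4545,-.2555,.060,101)
E
```

```text
t: 9.93
tool_pos: [0.4533, -0.2551, 0.1482]
tool_rot: [0.298, -3.119, -0.013]
contact_force: [-0.2, -0.3, -1.3]
opening: 0.0852
[-1.750e-01 -1.440e-01  8.822e+00  9.000e-03 -7.000e-03 -1.000e-03]
```

```bash
python3 -m jog '[[-0.1,-0.1,3,0.009,-0.007,0,0],[-0.1,-0.1,6,0.009,-0.007,0,0],[-0.1,-0.1,8,0.009,-0.007,0,0],[-0.1,-0.1,8.8,0.009,-0.007,0,0],[-0.1,-0.1,8.8,0.009,-0.007,0,0],[-0.1,-0.1,8.8,0.009,-0.007,0,120],[-0.1,-0.1,8.8,0.009,-0.007,0,200],[-0.1,-0.1,8.8,0.009,-0.007,0,255]]' 60
python3 -m jog '[[0,0,0,0,0,0,255],[0,0,0,0,0,0,255],[0,0,0,0,0,0,255],[0,0,0,0,0,0,255]]'
python3 -m jog '[[0,0,-2,0,0,0,255],[0,0,-4,0,0,0,255],[0,0,-6,0,0,0,255],[0,0,-8,0,0,0,255],[0,0,-8,0,0,0,255]]'
python3 - <<'E'
from h import *
tgt(.669,-.0537,.16,85.3)
E
```

```text
t: 10.6
tool_pos: [0.455, -0.2558, 0.0623]
tool_rot: [-0.3, 3.125, -0.004]
contact_force: [-0.4, -0.3, -0.4]
opening: 0.0514
t: 10.93
tool_pos: [0.4557, -0.2564, 0.0634]
tool_rot: [-0.299, 3.123, -0.006]
contact_force: [-0.9, 0.8, 3.8]
opening: 0.0114
t: 11.35
tool_pos: [0.4574, -0.2577, 0.1479]
tool_rot: [-0.299, 3.117, -0.014]
contact_force: [1.6, -0.8, -0.2]
opening: 0.0111
[-2.4656e+01  1.6007e+01 -1.1510e+00 -9.0000e-03  1.0000e-02  2.7300e-01]
```

```bash
python3 -m jog '[[-3,2,-1,0,0,0.08,255],[-6.2,4,-1.2,0,0,0.16,255],[-9.3,6,-1.2,0,0,0.273,255],[-12.4,8,-1.2,0,0,0.273,255],[-15.5,10,-1.2,0,0,0.273,255],[-18.6,12,-1.2,0,0,0.273,255],[-21.7,14,-1.2,0,0,0.273,255],[-24.6,16,-1.2,0,0,0.273,255]]'
python3 - <<'E'
from h import *
tgt(.669,-.0537,.13,85.3)
E
```

```text
t: 12.02
tool_pos: [0.669, -0.0522, 0.1582]
tool_rot: [0.128, 3.13, -0.012]
contact_force: [0.2, -1.3, -0.5]
opening: 0.0113
[ 0.009 -0.126  2.825 -0.007  0.009  0.   ]
```

```bash
python3 -m jog '[[0,-0.1,1.5,-0.007,0.009,0,255],[0,-0.1,2.8,-0.007,0.009,0,255],[0,-0.1,3.1,-0.007,0.009,0,255],[0,-0.1,3.1,-0.007,0.009,0,255],[0,-0.1,3.1,-0.007,0.009,0,255]]'
python3 - <<'E'
from h import *
np.set_printoptions(precision=4,suppress=True)
b=get_image("side");cv2.imwrite("pics/s7.png",b[:,:,::-1])
o=get_obs();print(o["tool_pos"]);tgt(.669,-.0537,.127,85.3)
print(proj("side",[[.669,-.0537,.056],[o["tool_pos"][0],o["tool_pos"][1],o["tool_pos"][2]-.0534]]))
cv2.imwrite("pics/v7.png",cv2.convertScaleAbs(cv2.resize(b[165:245,285:365],(600,600),interpolation=2),alpha=1.8)[:,:,::-1])
E
```

```text
t: 12.43
tool_pos: [0.6679, -0.0544, 0.1261]
tool_rot: [-0.131, -3.137, -0.0]
contact_force: [0.2, -0.6, 0.5]
opening: 0.0109
[ 0.6685 -0.0545  0.1272]
[-0.04   0.086  0.023 -0.    -0.    -0.001]
[[325.9555 223.2497]
 [326.4707 215.6628]]
```

View pics/v7.png

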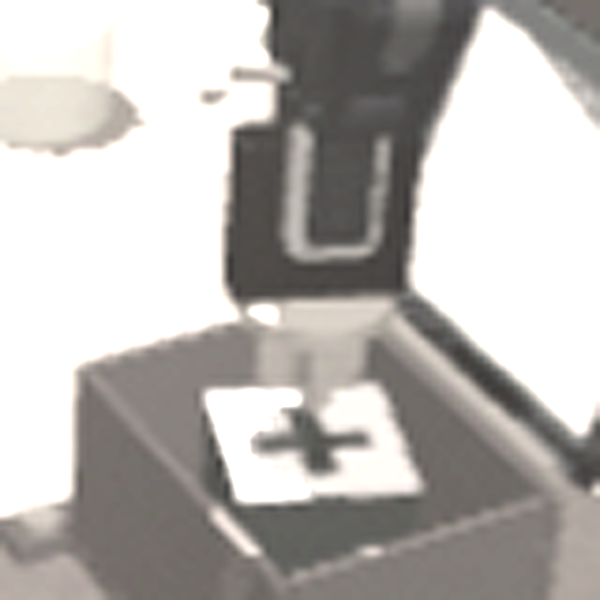

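```bash
python3 -m jog '[[-0.05,0.1,0.8,0,0,0,255],[-0.05,0.1,1.4,0,0,0,255],[-0.05,0.1,1.8,0,0,0,255],[-0.05,0.1,2.2,0,0,0,255],[-0.05,0.1,2.5,0,0,0,255],[-0.05,0.1,2.7,0,0,0,255]]' 80
python3 - <<'E'
from h import *
tgt(.669,-.0537,.0854,85.3)
E
```

```text
t: 12.98
tool_pos: [0.6691, -0.0536, 0.0998]
tool_rot: [0.131, 3.139, -0.0]
contact_force: [0.1, -1.3, -1.4]
opening: 0.0103
[ 1.400e-02 -1.300e-02  1.444e+00 -0.000e+00  0.000e+00 -1.000e-03]
```

```bash
python3 -m jog '[[0,0,0.4,0,0,0,255],[0,0,0.7,0,0,0,255],[0,0,1,0,0,0,255],[0,0,1.2,0,0,0,255],[0,0,1.4,0,0,0,255],[0,0,1.5,0,0,0,255]]'
python3 -m jog '[[0,0,0.1,0,0,0,255],[0,0,0.2,0,0,0,255],[0,0,0.2,0,0,0,255],[0,0,0.2,0,0,0,255]]'
```

```text
t: 13.48
tool_pos: [0.6693, -0.0536, 0.0855]
tool_rot: [0.131, 3.139, -0.0]
contact_force: [-4.8, 1.0, 12.8]
opening: 0.0106
t: 13.82
tool_pos: [0.6694, -0.0536, 0.0856]
tool_rot: [-0.131, -3.139, 0.0]
contact_force: [-4.8, 0.5, 9.8]
opening: 0.0108
```

```bash
python3 -m jog '[[0,0,0.2,0,0,0,255],[0,0,0.5,0,0,0,255],[0,0,0.5,0,0,0,255],[0,0,0.5,0,0,0,255],[0,0,0.5,0,0,0,255]]'
python3 - <<'E'
from h import *
b=get_image("side");a=get_image("top");o=get_obs();print(o["t"],o["tool_pos"],o["tool_rot"],o["contact_force"],o["opening"])
x=cv2.resize(b[165:245,285:365],(600,600),interpolation=2)
cv2.imwrite("pics/v8.png",cv2.convertScaleAbs(x,alpha=1.8)[:,:,::-1])
E
```

```text
t: 14.23
tool_pos: [0.6696, -0.0536, 0.0855]
tool_rot: [-0.13, -3.138, 0.001]
contact_force: [-12.8, 2.5, 21.9]
opening: 0.0107
14.3333 [ 0.66960872 -0.05353838  0.08554524] [-1.29960077e-01 -3.13771545e+00  8.65018207e-04] [-12.66380953   2.43298915  21.64361595] 0.010670104349635084
```

View pics/v8.png

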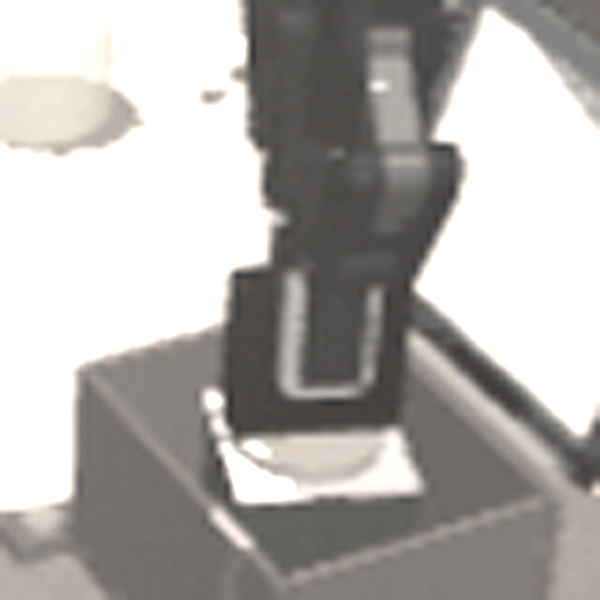

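Run:
```python
from h import *
a=get_image("top");g=cv2.cvtColor(a,cv2.COLOR_RGB2GRAY)
m=(g[235:295,130:165]<45).astype(np.uint8);cs,_=cv2.findContours(m,0,2);c=max(cs,key=cv2.contourArea)+[130,235]
print("pry",cv2.minAreaRect((ray("top",c[:,0],.026)[:,:2]*1000).astype(np.float32)))
o=get_obs();print(o["tool_pos"],o["contact_force"],np.abs(o["dq"]).max())
finish_job()
```

```text
pry ((446.6878967285156, 273.2523498535156), (86.2486572265625, 6.751637935638428), 12.828729629516602)
[ 0.66959216 -0.05353683  0.08548587] [-12.55874815   1.93384037  22.90179036] 0.0029160445169124243
the job is handed in; nothing more can be done
```

I pried the cover open with the pry tool's blade, laid the tool back where it came from, and meshed the key in the socket. I handed the job in with the gripper still pressing the key down. `finish_job` reports no verdict, so I only have my own checks.

**What the last checks showed:**
- **Cover:** the pictures show it leaning back past upright. It met its stop while I was pushing, at about 8 N.
- **Key:** the stem went about 9.6 mm into the slot with no resistance, so the splines meshed. The tool then stopped firmly at z = 0.0855 m, against 0.0854 m predicted for fully home. The picture shows the collar on the block, and the tool is within about 1 mm of the socket axis.
- **Hold:** the press was about 22 N downward with the arm at rest, well above the roughly 7 N spring.

**What was less clean:**
- There is also a sideways push of about 13 N along x, which I left alone.
- **Pry tool check:** the first colour mask, with the arm still nearby, took in the arm and gave a useless size. The last one caught only a narrow strip of the handle, 86 x 7 mm instead of 92 x 24 mm. Its direction (12.8°) matches the start, but it does not pin the position down well. The release itself read clean: tool on the bench, gripper open 81 mm.
- I did not check the other bench items at the end, but I saw no contact with them on the way.

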